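Secure the drive wheel and hold the idler arm back

TASK

On the green drive jig, lower the loose brass retaining bar into the notches of the two supports so that it lies across both over the drive wheel, without dropping it in, and let go of it. Then push the orange post of the sprung blue tensioner arm away from the drive wheel, past the ratchet's click and on until the arm is fully back against its stop, and finish while still holding it there with the fingers, so that the wheel's rim can be cleaned. Leave everything else on the bench where it is.

Things in the scene. Friction and masses are not known exactly. Their poses are not given: they have to be found in the camera images.
- jig: drive jig fixed to the bench: green base plate 200 (x) x 250 (y) x 12 mm; origin at the centre of its underside, z up. In its frame, mm: two aluminium supports, 32 (x) x 24 (y), stand at (-70, -85) and (-70, 85), top z = 66; a notch 22 wide in x and 10 deep runs through each along y, open upwards (floor z = 56). Drive wheel, 104 across, about (-70, 0), top z = 50 (axle stub 54)
- bar_seat (a point): point midway between the two notches, level with their floors: (-70, 0, 56) mm in the jig's frame, same axes. The bar's origin belongs here, its long axis along the jig's y, either way round
- bar: loose retaining bar lying flat on the bench, grip up, about 0.3 kg: brass, 16 (x) x 220 (y) x 10 (z) mm, with a red grip block 16 x 44 x 24 mm on the middle of its top (z = 10 to 34). Origin at the centre of the bar's underside; its long axis is y; pinch it across x
- tensioner_pivot (a point): pivot of the blue sprung tensioner arm, at its underside, (0, 95, 20) mm in the jig's frame. At rest the arm, 16 mm wide, top z = 30, runs from here along the jig's -y, its rubber idler wheel (36 mm across, top z = 48) against the drive wheel
- tensioner (a joint): angle of the tensioner arm in rad: 0 at rest; grows as the post is pushed away from the drive wheel (to the jig's +x; anticlockwise from above). The spring resists with 4 N at the post at rest, 10 N fully back. From 0.05 the yellow pawl rides over a pin on the arm and clicks in behind it at 0.24 (let go after that, the arm rests at 0.24); the red stop pin is met at 0.38
- push_post (a point): top centre of the upright orange round post on the tensioner arm's free end, moving with it: 18 mm across, z = 28 to 78 mm above the bench, 165 mm from the pivot; at (0, -70) mm in the jig's frame at rest, (61, -58) fully back. Push it on its drive-wheel side, where 45 mm are free between it and the support
- pawl (a joint): angle of the yellow ratchet pawl in rad (pivot at (60, 30) mm in the jig's frame, reaching to (0, 46), z = 31 to 47): 0 when down, about 0.08 while the pin lifts it, back to 0 once it has clicked in
- lens: loose black camera lens standing upright, 66 mm across, 48 mm high; a bystander; origin at the centre of its underside
- screwdriver: loose yellow-handled screwdriver lying flat, 170 mm long; a bystander; origin between its handle and blade
- film_can_a: loose small black film canister with a grey cap, 33 mm across, 52 mm high; a bystander; origin at the centre of its underside
- film_can_b: loose small green film canister with a grey cap, 33 mm across, 52 mm high; a bystander; origin at the centre of its underside
- spray_can: loose yellow spray can with a red cap, 52 mm across, 150 mm high; a bystander; origin at the centre of its underside
- solvent: loose black bottle with a green label and a red cap, 66 mm across, 170 mm high; a bystander; origin at the centre of its underside
- camera_body: loose black and silver camera body standing upright, about 135 mm wide, 88 mm high; a bystander; origin at the centre of its underside
- multimeter: loose yellow multimeter lying flat, 150 x 78 x 34 mm; a bystander; origin at the centre of its underside
There are look-alikes about, which are no part of the job. Of the things that look like the bar, the larger one is meant.

How it is judged (in metres and radians):
On the way, in this order (a step that is already met when the one before it is completed fails the run):
1. the bar is lowered into both notches while still in the fingers (horizontal distance between bar and bar_seat below 0.012 m and z of bar in the frame of bar_seat between -0.004 and 0.006 m and angle between the y axis of bar and the y axis of jig, either way round below 0.06 rad and contact force between the fingers and bar above 0.5 N and value of joint tensioner below 0.2 rad), for 0.05 s.
2. the bar lies in both notches, let go and at rest, the tensioner not yet past its click (horizontal distance between bar and bar_seat below 0.012 m and z of bar in the frame of bar_seat between -0.004 and 0.003 m and angle between the y axis of bar and the y axis of jig, either way round below 0.06 rad and contact force between the fingers and bar below 0.1 N and linear speed of bar below 0.02 m/s and value of joint tensioner below 0.2 rad), for 0.2 s.
3. the tensioner arm has gone past its ratchet click and the pawl has dropped in (value of joint tensioner above 0.26 rad and value of joint pawl below 0.03 rad), for 0.1 s.
At the end, for the whole second after the job is handed in: bar at rest in both notches, free of the fingers (centre within 12 mm of the seat, 0.06 rad of the jig's y, 3 mm of the notch floor); fingers press the tensioner arm with over 2 N and keep it still beyond 0.335 rad (stop 0.38, click 0.24), pawl down (under 0.03 rad) (horizontal distance between bar and bar_seat below 0.012 m and z of bar in the frame of bar_seat between -0.004 and 0.003 m and angle between the y axis of bar and the y axis of jig, either way round below 0.06 rad and linear speed of bar below 0.02 m/s and contact force between the fingers and bar below 0.1 N and value of joint tensioner above 0.335 rad and velocity of joint tensioner below 0.05 rad/s and value of joint pawl below 0.03 rad and contact force between the fingers and tensioner above 2 N); the arm keeps its last pose, push and grip.
It fails at once if a bystander is moved by more than 30 mm (distance of any of lens, screwdriver, film_can_a, film_can_b, spray_can, solvent, camera_body, multimeter from where it was at the start of the episode above 0.03 m).
It also fails if it takes over 59 s, if anything falls off the work surface, if the arm or the gripper's body presses on something with over 40 N, if the wrist force passes 120 N, or if a joint passes its speed limit or range.

ROBOT

A 6-joint arm with a two-finger parallel gripper is mounted at the origin on the work surface. World frame = base frame: x ahead of the robot, y to its left, z up, the work surface at z = 0. Lengths are in mm, angles in rad, forces in N, time in s.
With the tool pointing down it reaches from about 250 to 725 mm from the base axis. Payload 4 kg.
Tool frame: the origin (TCP) lies between the finger pads; the fingertips stand 17 mm ahead of it and the grasp point (between the pads) lies 2 mm behind it; y points along the fingers, z is the direction in which the jaws open and shut, and the axes are right-handed (so a half turn about y gives the same grasp; the last joint's range is limited). The gripper opens to 85 mm and grips with 20 to 120 N. Pads are 22 mm wide; open, the fingers measure 114 mm over their backs; the gripper's body (76 mm by 85 mm) begins 54 mm behind the grasp point. The pads swing forward as they close: fully open they stand 13 mm farther back than shut.
Start: joints at [-1.121, 0.241, 0.005, 1.335, 0, 1.571], TCP at [217.391, -450.267, 248.306] pointing down, gripper open.
Joint ranges: [-2.72, 2.72], [-1.05, 1.87], [-1.09, 1.28], [-1.99, 2.15], [-1.42, 1.44], [-3.14, 3.14]. Speed limits (rad/s): [2.79, 2.79, 3.14, 3.14, 3.14, 3.14].

INTERFACE

Orientations are given as a unit quaternion [x, y, z, w].
In Python, from station import * gives the robot as it stands. The module is installed in compiled form; this text tells all that it offers.
- The arm moves only by the tool step_arm, never from a script. Its argument "motion" is a list of rows, each an object with "hand": the opening, from -1 (shut) to 1 (fully open); "linear": the shift along the tool's x, y, z in cm, a list of three; "rot": the turn, a rotation vector about the tool's x, y, z in degrees, a list of three. A call has 1 to 10 rows; each row is the pose to reach, as a shift and turn from the pose commanded when the call began, along the tool's axes at that moment; what a row does not reach only later rows make up. A row lasts 1/10 s, in which the tool goes at most 50 mm and 8.59 degrees, less where a joint would pass 70% of its speed; a pose out of reach is approached as far as the arm can. A call with a gripper value outside its range is refused whole. The fingers move at their own pace and stop on an object; "squeeze" is the grip in N (left out, the last holds). Time passes only in rows, so rows that repeat a pose let the fingers close. It gives the time, the measured TCP pose, the force and the opening at its end, in the units of the state.
- read_state(): the state, without advancing time (a new reading comes with each control period).
- get_image(name): name is "scene" or "top"; returns a dict with "image" (384x512x3 uint8, red, green, blue), "z_map" (384x512 float32, mm along the optical axis (not along the pixel's ray), 0 where there is no reading), "fx", "fy", "cx", "cy" (pixels), "R" (3x3) and "t" (3): a world point X has camera coordinates R X + t. Camera axes: x right, y down, z forward; pixel columns grow to the right and rows downward; lengths in mm; the calibration is good to about 2 mm. A picture is of the moment at which its call begins.
- finish_job(): hands the job in, once; it reports no verdict.
The state is a dict: "clock": time; "q": joint angles; "qvel": joint speeds; "joint_efforts": joint torques, N m; "position": TCP position; "tcp_rot": TCP orientation; "wrist_force": force on the tool from outside, world axes, zero at the start; "ft_torque": the same for the moment, N m; "finger_gap": finger opening in mm.
Only numpy, scipy, OpenCV 4.12 (cv2) and the standard library are available. Lean on these libraries where they do the work, as an engineer would, in place of code of your own. Each camera call takes 0.05 s, during which the arm holds its last target. There are 200 camera calls.

## Working session

There is one attempt and no reset: what is moved stays moved. The work goes in short steps, Python scripts to look and compute and a tool call to move; the robot and the scene stay as the last step left them, time stands still between calls to the robot, and variables do not carry over. Pictures are saved under pics/ and viewed, about 8 in all and at most 12, crops included, and the job is handed in when it is done.

Besides the shell and the picture viewer there is one more tool, called after "Emit:" as name(argument=value, ...), one argument or row to a line, values as JSON. step_arm: Moves the arm, as the interface text tells. Its arguments: {"type":"object","properties":{"motion":{"type":"array","items":{"type":"object","properties":{"hand":{"type":"number"},"linear":{"type":"array","items":{"type":"number"}},"rot":{"type":"array","items":{"type":"number"}}}}},"squeeze":{"type":"number"}},"required":["motion"]}

```bash
mkdir -p pics
cat > h.py <<'E'
import numpy as np, cv2, pickle
from station import *
from scipy.spatial.transform import Rotation as Rn
def grab(n):
    d=get_image(n); pickle.dump(d,open(f'{n}.pkl','wb')); return d
def load(n): return pickle.load(open(f'{n}.pkl','rb'))
def pts(d):
    z=d['z_map'].astype(float); v,u=np.mgrid[:z.shape[0],:z.shape[1]]
    c=np.stack([(u-d['cx'])/d['fx']*z,(v-d['cy'])/d['fy']*z,z],-1)
    R=np.array(d['R']);t=np.array(d['t']); P=(c-t)@R; P[z==0]=np.nan; return P
def ray(d,u,v,h):
    R=np.array(d['R']);t=np.array(d['t']); C=-R.T@t
    w=R.T@np.array([(u-d['cx'])/d['fx'],(v-d['cy'])/d['fy'],1]); return C+w*(h-C[2])/w[2]
def proj(d,X):
    c=np.array(d['R'])@np.array(X,float)+np.array(d['t']); return d['fx']*c[0]/c[2]+d['cx'],d['fy']*c[1]/c[2]+d['cy']
def save(im,f,s=1): cv2.imwrite('pics/'+f,cv2.cvtColor(cv2.resize(im,None,fx=s,fy=s,interpolation=cv2.INTER_CUBIC),cv2.COLOR_RGB2BGR))
E
python3 - <<'E'
from h import *
for n in('top','scene'):
    d=grab(n); save(d['image'],n+'0.png',1.5); print(n,d['fx'],np.round(d['R'],3).tolist(),np.round(d['t']))
s=read_state(); print(s); print(Rn.from_quat(s['tcp_rot']).as_matrix().round(3))
E
```

```text
top 479.66381382422543 [[-0.027, -1.0, -0.005], [-0.988, 0.027, -0.153], [0.154, 0.0, -0.988]] [   2.  568. 1638.]
scene 363.04372276180266 [[0.42, 0.907, -0.014], [0.772, -0.366, -0.519], [-0.476, 0.207, -0.855]] [-213. -391. 1366.]
{'clock': 0.1, 'q': array([-1.12101656e+00,  2.41344291e-01,  3.86134250e-03,  1.33521813e+00,
        8.05401564e-06,  1.57073781e+00]), 'qvel': array([ 0.00242367, -0.00170457,  0.00138911,  0.00025587, -0.00328   ,
        0.0006186 ]), 'joint_efforts': array([-1.60515901e-04, -3.73138797e+01,  2.53009790e+01,  1.08513472e-02,
       -4.01787105e-06, -2.04489950e-06]), 'position': array([ 217.15108685, -449.78450342,  247.49955232]), 'tcp_rot': array([-0.15785159,  0.68995308, -0.68863885,  0.15755683]), 'wrist_force': array([ 0.47572129, -0.38115925, -0.16781083]), 'ft_torque': array([ 0.00441813, -0.02291114,  0.00477987]), 'finger_gap': 85.34832230479509}
[[-0.901 -0.001  0.435]
 [-0.435  0.002 -0.901]
 [-0.    -1.    -0.002]]
```

View pics/top0.png

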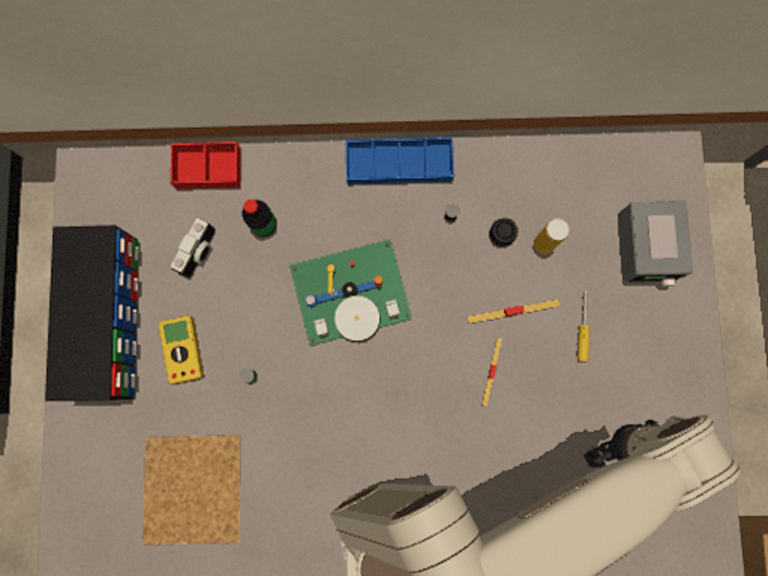

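View pics/scene0.png

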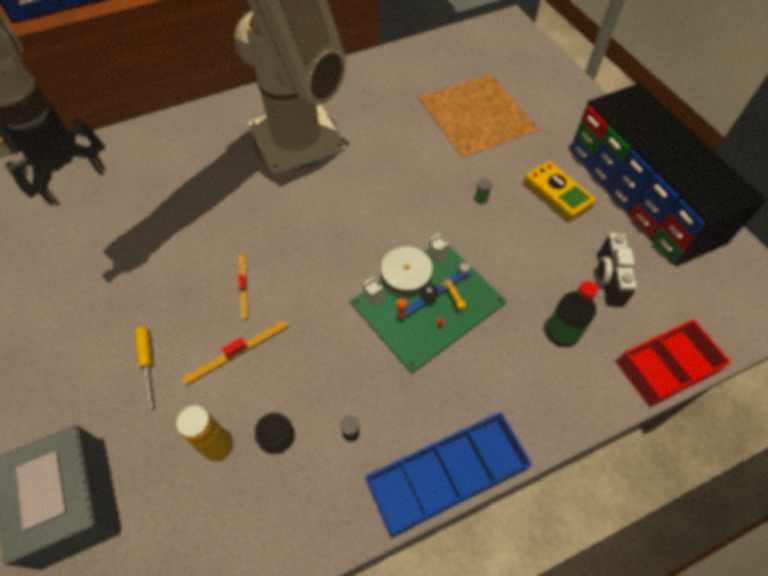

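Two bar candidates in the top view (1.5x picture): a long one at (514,311) and a short one at (492,372). The long one fits "the larger one". I'll measure both and confirm it with a crop.

```bash
cat > m.py <<'E'
from h import *
def blobs(d,m,P,lo=15):
    n,l,s,c=cv2.connectedComponentsWithStats(m.astype(np.uint8))
    return [(l==i) for i in range(1,n) if s[i,4]>=lo]
def rect(d,mask,h):   # min-area rect of a mask cast on plane z=h
    cs,_=cv2.findContours(cv2.resize(mask.astype(np.float32),None,fx=8,fy=8,interpolation=cv2.INTER_LINEAR).__gt__(.5).astype(np.uint8),cv2.RETR_EXTERNAL,cv2.CHAIN_APPROX_NONE)
    c=max(cs,key=cv2.contourArea)[:,0,:]; uv=(c+.5)/8-.5
    X=np.array([ray(d,u,v,h)[:2] for u,v in uv],np.float32)
    (cx,cy),(w,hh),a=cv2.minAreaRect(X)
    if w<hh: w,hh,a=hh,w,a+90
    M=cv2.moments(X.reshape(-1,1,2)); 
    return np.round([M['m10']/M['m00'],M['m01']/M['m00'],cx,cy,w,hh,a%180],1)
def hsv(d): return [x.astype(int) for x in cv2.split(cv2.cvtColor(d['image'],cv2.COLOR_RGB2HSV))]
if __name__=='__main__':
  for n in('top','scene'):
    d=load(n);P=pts(d);H,S,V=hsv(d); Z=P[...,2]; ok=(P[...,0]>200)&(P[...,0]<800)&(abs(P[...,1])<560)
    print(n)
    for nm,m,h,lo in [('brass/yellow',(H>14)&(H<30)&(S>120)&(V>90),10,40),('red',((H<6)|(H>174))&(S>150)&(V>80),34,4),('orange',(H>6)&(H<15)&(S>170)&(V>80),78,4),('green',(H>60)&(H<90)&(S>80)&(V>50),12,300),('blue',(H>100)&(H<125)&(S>120),30,30)]:
      for b in blobs(d,m&ok,P,lo):
        v,u=np.nonzero(b); print(nm,b.sum(),'px',u.mean().round(1),v.mean().round(1),'z',np.nanmedian(Z[b]).round(1),rect(d,b,h))
    b=(S<60)&(V>140)&ok&(Z>40)
    for k in blobs(d,b,P,15):
        v,u=np.nonzero(k); zz=np.nanmedian(Z[k]); print('white',k.sum(),u.mean().round(1),v.mean().round(1),'z',zz.round(1),rect(d,k,zz))
  d=load('top'); save(d['image'][150:290,180:400],'crop1.png',3.5)
E
python3 m.py
```

```text
top
brass/yellow 175 px 363.2 161.3 z 86.5 [ 675.4 -395.3  678.6 -396.6   61.2   53.4  133. ]
brass/yellow 60 px 220.0 184.3 z 46.0 [605.5 122.8 601.3 123.   72.3  17.5 179.1]
brass/yellow 100 px 360.7 203.6 z 9.6 [ 521.9 -376.8  521.7 -376.8   85.    18.5   99.7]
brass/yellow 112 px 323.8 210.7 z 9.5 [ 500.1 -244.6  500.2 -244.6   90.5   19.1   99.1]
brass/yellow 692 px 120.8 235.3 z 33.6 [442.1 479.5 441.7 478.9 156.4  85.9  11.1]
brass/yellow 183 px 388.6 228.7 z 23.4 [ 430.1 -470.1  432.3 -469.8   88.4   27.8  176. ]
brass/yellow 56 px 330.6 234.0 z 7.9 [ 416.8 -264.4  416.9 -264.5   62.2   14.1  165.9]
brass/yellow 63 px 324.6 260.9 z 8.1 [ 323.7 -238.8  323.7 -239.    67.2   15.   164. ]
brass/yellow 715 px 128.0 296.5 z 3.0 [220.2 447.5 220.  447.7 218.5  42.5  90. ]
red 70 px 166.9 137.1 z 170.3 [778.9 309.4 779.3 310.5  35.7  32.9  88.4]
red 7 px 234.4 175.7 z 35.0 [630.8  69.4 631.6  69.1  14.    6.7 178.9]
red 60 px 342.3 206.7 z 33.5 [ 509.9 -306.7  509.6 -306.7   46.7   19.6   99.8]
red 31 px 328.0 247.4 z 24.2 [ 369.4 -249.5  369.  -249.6   27.4   16.9  177.1]
red 4 px 
[... 2516 characters left out ...]
.5  62.3 572.1  74.1 246.6 193.9 103. ]
blue 60 px 276.8 203.5 z 29.9 [578.5  41.8 578.8  40.2  45.   17.4 103.8]
white 38 292.7 162.1 z 56.4 [481.2 144.4 481.7 144.4  25.9  24.8  24.4]
white 109 415.9 168.7 z 86.4 [675.3 445.8 675.  446.5  54.9  31.9 163. ]
white 638 270.9 178.5 z 49.6 [501.7  59.6 502.   59.9 101.3  99.7 154.7]
white 19 405.7 178.5 z 56.8 [678.7 419.1 678.5 418.6  36.2  11.2 142.9]
white 26 416.4 180.3 z 73.3 [704.  431.3 703.5 430.6  31.7  15.4  80.4]
white 42 248.4 191.6 z 56.0 [520.  -23.  520.9 -23.2  27.3  23.2 100.4]
white 17 419.4 189.6 z 73.5 [733.8 418.3 733.1 418.1  21.2  13.1  64.6]
white 253 127.6 279.7 z 150.8 [ 672.4 -394.4  672.2 -394.    42.2   41.8  154.9]
```

View pics/crop1.png

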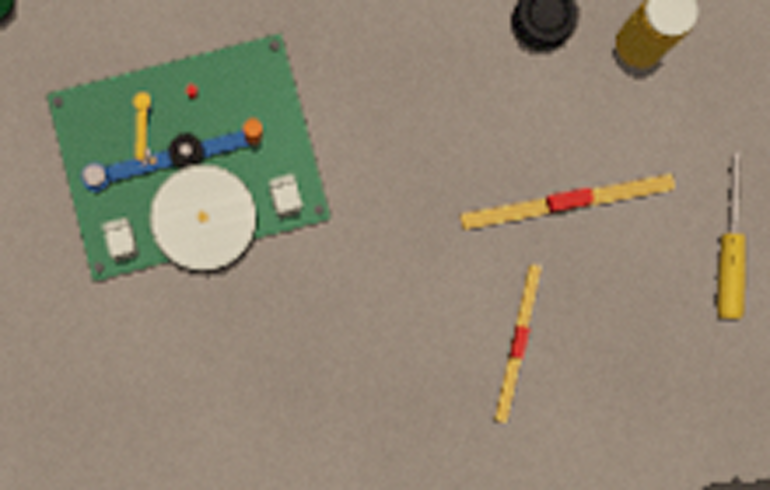

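The crop confirms it: the long bar at crop (570,200), centre about (511,-310), axis at 99.3°, is the one meant. The short one at (520,342) is the look-alike. The jig centre is about (568,76) with yaw 13.2°, and the seat is about (500.3,60).

Emit:
step_arm(
  motion=[
    {"hand":0.2,"linear":[-32.6,7.0,0.2],"rot":[0,-73.5,0]},
    {"hand":0.2,"linear":[-32.6,7.0,0.2],"rot":[0,-73.5,0]},
    {"hand":0.2,"linear":[-32.6,7.0,0.2],"rot":[0,-73.5,0]},
    {"hand":0.2,"linear":[-32.6,7.0,0.2],"rot":[0,-73.5,0]},
    {"hand":0.2,"linear":[-32.6,7.0,0.2],"rot":[0,-73.5,0]},
    {"hand":0.2,"linear":[-32.6,7.0,0.2],"rot":[0,-73.5,0]},
    {"hand":0.2,"linear":[-32.6,7.0,0.2],"rot":[0,-73.5,0]},
    {"hand":0.2,"linear":[-32.6,7.0,0.2],"rot":[0,-73.5,0]},
    {"hand":0.2,"linear":[-32.6,7.0,0.2],"rot":[0,-73.5,0]},
    {"hand":0.2,"linear":[-32.6,7.0,0.2],"rot":[0,-73.5,0]},
  ],
  squeeze=50,
)

```text
clock: 1.1
position: [511.9, -309.7, 177.3]
tcp_rot: [0.539, -0.458, 0.457, -0.539]
wrist_force: [-0.3, -0.1, -0.9]
finger_gap: 51.3
```

```bash
cat > go.py <<'E'
import sys; from h import *
s=read_state(); R=Rn.from_quat(s['tcp_rot']).as_matrix(); a=[float(x) for x in sys.argv[1:]]
yaw=np.degrees(np.arctan2(R[1,2],R[0,2]))
print('t',s['clock'],'pos',np.round(s['position'],1),'jaw yaw',yaw.round(2),'tilt',np.round(R[:,1],3),'q6',s['q'][5].round(2),'gap',round(s['finger_gap'],1),'F',np.round(s['wrist_force'],1))
if len(a)>=4: print('shift cm',np.round(R.T@(np.array(a[:3])-s['position'])/10,2),'rot y deg',round(-((a[3]-yaw+180)%360-180),2))
E
python3 go.py 511 -310 60 9.3
```

```text
t 1.1 pos [ 511.9 -309.7  177.3] jaw yaw 9.31 tilt [-0.002  0.001 -1.   ] q6 0.86 gap 51.3 F [-0.3 -0.1 -0.9]
shift cm [ 0.03 11.73 -0.07] rot y deg 0.01
```

Emit:
step_arm(
  motion=[
    {"hand":0.2,"linear":[0,4,0],"rot":[0,0,0]},
    {"hand":0.2,"linear":[0,8,0],"rot":[0,0,0]},
    {"hand":0.2,"linear":[0,11,-0.1],"rot":[0,0,0]},
    {"hand":0.2,"linear":[0,13.5,-0.1],"rot":[0,0,0]},
    {"hand":0.2,"linear":[0,15.1,-0.1],"rot":[0,0,0]},
    {"hand":0.2,"linear":[0,15.1,-0.1],"rot":[0,0,0]},
    {"hand":-1,"linear":[0,15.1,-0.1],"rot":[0,0,0]},
    {"hand":-1,"linear":[0,15.1,-0.1],"rot":[0,0,0]},
    {"hand":-1,"linear":[0,15.1,-0.1],"rot":[0,0,0]},
    {"hand":-1,"linear":[0,15.1,-0.1],"rot":[0,0,0]},
  ],
  squeeze=50,
)

```text
clock: 2.1
position: [511.9, -311.2, 29.1]
tcp_rot: [-0.539, 0.457, -0.459, 0.539]
wrist_force: [-0.0, 0.1, 4.4]
finger_gap: 14.8
```

Emit:
step_arm(
  motion=[
    {"hand":-1,"linear":[0,0,0],"rot":[0,0,0]},
    {"hand":-1,"linear":[0,0,0],"rot":[0,0,0]},
    {"hand":-1,"linear":[0,-2,0],"rot":[0,0,0]},
    {"hand":-1,"linear":[0,-5,0],"rot":[0,0,0]},
    {"hand":-1,"linear":[0,-8,0],"rot":[0,0,0]},
    {"hand":-1,"linear":[0,-11,0],"rot":[0,0,0]},
    {"hand":-1,"linear":[0,-13,0],"rot":[0,0,0]},
    {"hand":-1,"linear":[0,-13,0],"rot":[0,0,0]},
  ],
)

```text
clock: 2.9
position: [512.5, -311.4, 160.5]
tcp_rot: [-0.538, 0.456, -0.46, 0.539]
wrist_force: [0.1, -0.7, -3.6]
finger_gap: 14.9
```

```bash
python3 go.py 500.3 60 155 13.2
```

```text
t 2.9 pos [ 512.5 -311.4  160.5] jaw yaw 9.27 tilt [ 0.005 -0.003 -1.   ] q6 0.86 gap 14.9 F [ 0.1 -0.7 -3.6]
shift cm [-36.85   0.43   4.78] rot y deg -3.93
```

Emit:
step_arm(
  motion=[
    {"hand":-1,"linear":[-3,0.1,0.4],"rot":[0,-0.4,0]},
    {"hand":-1,"linear":[-7,0.1,1],"rot":[0,-0.8,0]},
    {"hand":-1,"linear":[-12,0.2,1.6],"rot":[0,-1.3,0]},
    {"hand":-1,"linear":[-17,0.2,2.2],"rot":[0,-1.8,0]},
    {"hand":-1,"linear":[-22,0.3,2.9],"rot":[0,-2.3,0]},
    {"hand":-1,"linear":[-27,0.4,3.5],"rot":[0,-2.9,0]},
    {"hand":-1,"linear":[-32,0.4,4.1],"rot":[0,-3.4,0]},
    {"hand":-1,"linear":[-35,0.4,4.6],"rot":[0,-3.8,0]},
    {"hand":-1,"linear":[-36.8,0.4,4.8],"rot":[0,-3.9,0]},
    {"hand":-1,"linear":[-36.8,0.4,4.8],"rot":[0,-3.9,0]},
  ],
)

```text
clock: 3.9
position: [497.4, 62.9, 151.4]
tcp_rot: [0.556, -0.439, 0.437, -0.554]
wrist_force: [-0.4, -0.6, -2.3]
finger_gap: 15.0
```

Emit:
step_arm(
  motion=[
    {"hand":-1,"linear":[0,1,0],"rot":[0,0,0]},
    {"hand":-1,"linear":[0,2,0],"rot":[0,0,0]},
    {"hand":-1,"linear":[0,3,0],"rot":[0,0,0]},
    {"hand":-1,"linear":[0,4,0],"rot":[0,0,0]},
    {"hand":-1,"linear":[0,4.5,0],"rot":[0,0,0]},
    {"hand":-1,"linear":[0,4.5,0],"rot":[0,0,0]},
    {"hand":-1,"linear":[0,4.5,0],"rot":[0,0,0]},
  ],
)

```text
clock: 4.6
position: [499.1, 60.2, 108.3]
tcp_rot: [-0.554, 0.439, -0.439, 0.554]
wrist_force: [-0.3, 0.1, -2.5]
finger_gap: 15.2
```

```bash
python3 go.py 500.3 60 85 13.2
python3 - <<'E'
from h import *
ims=[]
for n in('top','scene'):
    d=grab(n); u,v=map(int,proj(d,[500,60,70])); ims.append(cv2.resize(d['image'][v-45:v+45,u-45:u+45],(540,540),interpolation=cv2.INTER_CUBIC)[:,80:480] if 0 else cv2.resize(d['image'][v-50:v+50,u-40:u+40],(400,500),interpolation=cv2.INTER_CUBIC))
save(np.hstack(ims),'over.png')
E
```

```text
t 4.6 pos [499.1  60.2 108.3] jaw yaw 13.15 tilt [ 0.  0. -1.] q6 1.46 gap 15.2 F [-0.3  0.1 -2.5]
shift cm [0.05 2.33 0.11] rot y deg -0.05
```

View pics/over.png

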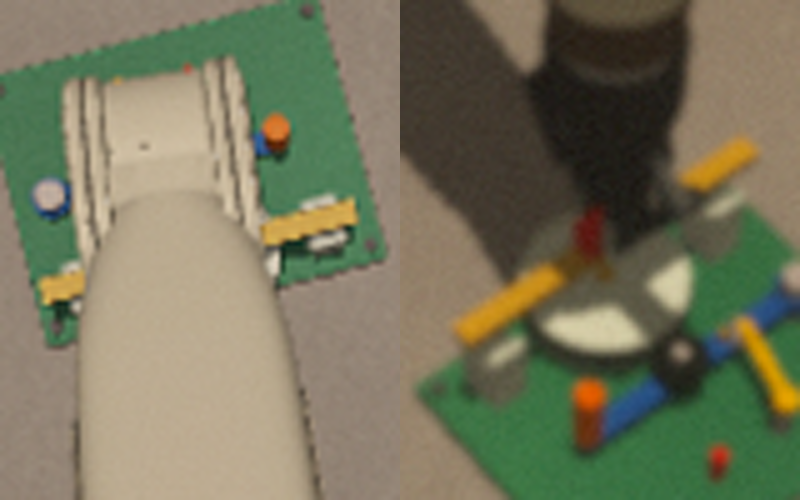

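The picture shows the bar in the fingers, parallel above both supports, with its ends visible at left picture (310,222) and (62,287). I'll measure it against the seat line.

Run:
```python
from m import *
a=np.radians(13.2); ex=np.array([np.cos(a),np.sin(a)]); ey=np.array([-np.sin(a),np.cos(a)])
for n in('top','scene'):
    d=load(n);P=pts(d);H,S,V=hsv(d)
    m=(H>14)&(H<30)&(S>120)&(V>90)&(P[...,2]>70)&(P[...,2]<105)&(np.hypot(P[...,0]-500,P[...,1]-60)<140)
    for b in blobs(d,m,P,10):
        z=np.nanmedian(P[b][:,2]); r=rect(d,b,89); o=np.array([500.3,60])
        print(n,b.sum(),'z',z.round(1),r,'jig dx,y',((r[:2]-o)@ex).round(1),((r[:2]-o)@ey).round(1),'len',r[4])
```

```text
top 85 z 89.2 [516.1 -13.  516.1 -13.   66.5  18.  103.8] jig dx,y -1.3 -74.7 len 66.5
top 41 z 90.6 [476.7 155.  476.5 154.6  32.3  17.9 102.6] jig dx,y -1.3 97.9 len 32.3
scene 78 z 89.2 [482.7 145.5 483.6 144.2  52.9  20.5 103.5] jig dx,y 2.4 87.3 len 52.9
scene 149 z 89.2 [518.9  -9.2 518.5  -6.2  85.5  21.4 103.2] jig dx,y 2.3 -71.6 len 85.5
```

Emit:
step_arm(
  motion=[
    {"hand":-1,"linear":[0,0.2,0.08],"rot":[0,0,0]},
    {"hand":-1,"linear":[0,0.6,0.08],"rot":[0,0,0]},
    {"hand":-1,"linear":[0,1.0,0.08],"rot":[0,0,0]},
    {"hand":-1,"linear":[0,1.3,0.08],"rot":[0,0,0]},
    {"hand":-1,"linear":[0,1.6,0.08],"rot":[0,0,0]},
    {"hand":-1,"linear":[0,1.9,0.08],"rot":[0,0,0]},
    {"hand":-1,"linear":[0,2.1,0.08],"rot":[0,0,0]},
    {"hand":-1,"linear":[0,2.1,0.08],"rot":[0,0,0]},
  ],
)

```text
clock: 5.5
position: [499.4, 60.6, 86.9]
tcp_rot: [0.554, -0.44, 0.439, -0.554]
wrist_force: [-0.0, 0.8, -2.6]
finger_gap: 14.6
```

```bash
python3 go.py 500.3 60 85 13.2
python3 - <<'E'
from m import *
a=np.radians(13.2); ex=np.array([np.cos(a),np.sin(a)]); ey=np.array([-np.sin(a),np.cos(a)])
for n in('top','scene'):
    d=grab(n);P=pts(d);H,S,V=hsv(d)
    m=(H>14)&(H<30)&(S>120)&(V>90)&(P[...,2]>50)&(P[...,2]<105)&(np.hypot(P[...,0]-500,P[...,1]-60)<140)
    for b in blobs(d,m,P,10):
        z=np.nanmedian(P[b][:,2]); r=rect(d,b,68); o=np.array([500.3,60])
        print(n,b.sum(),'z',z.round(1),r,'jig dx,y',((r[:2]-o)@ex).round(1),((r[:2]-o)@ey).round(1))
E
```

```text
t 5.5 pos [499.4  60.6  86.9] jaw yaw 13.17 tilt [-0.001 -0.    -1.   ] q6 1.46 gap 14.6 F [-0.   0.8 -2.6]
shift cm [0.08 0.19 0.07] rot y deg -0.03
top 83 z 68.2 [517.  -13.7 517.2 -12.4  67.3  19.9 102.5] jig dx,y -0.6 -75.6
top 38 z 68.2 [477.2 155.6 477.2 155.   33.3  18.4 115.2] jig dx,y -0.7 98.3
scene 84 z 67.4 [482.2 143.7 482.4 143.2  53.6  22.7 103. ] jig dx,y 1.5 85.6
scene 148 z 67.2 [518.4  -9.  517.9  -8.1  80.2  23.5 103. ] jig dx,y 1.9 -71.3
```

The bar is in the notches with no contact force, and its underside is at about z 58. I'll lower the last 2–3 mm and hold.

Emit:
step_arm(
  motion=[
    {"hand":-1,"linear":[0,0.1,0],"rot":[0,0,0]},
    {"hand":-1,"linear":[0,0.15,0],"rot":[0,0,0]},
    {"hand":-1,"linear":[0,0.2,0],"rot":[0,0,0]},
    {"hand":-1,"linear":[0,0.2,0],"rot":[0,0,0]},
    {"hand":-1,"linear":[0,0.2,0],"rot":[0,0,0]},
  ],
)

```text
clock: 6.1
position: [499.7, 60.6, 85.3]
tcp_rot: [-0.554, 0.439, -0.439, 0.554]
wrist_force: [0.6, 0.6, -3.8]
finger_gap: 15.0
```

```bash
python3 go.py
```

```text
t 6.1 pos [499.7  60.6  85.3] jaw yaw 13.17 tilt [ 0.  0. -1.] q6 1.46 gap 15.0 F [ 0.6  0.6 -3.8]
```

Emit:
step_arm(
  motion=[
    {"hand":-1,"linear":[0,0.05,0],"rot":[0,0,0]},
    {"hand":-1,"linear":[0,0.1,0],"rot":[0,0,0]},
    {"hand":-1,"linear":[0,0.15,0],"rot":[0,0,0]},
    {"hand":-1,"linear":[0,0.15,0],"rot":[0,0,0]},
  ],
)

```text
clock: 6.5
position: [499.8, 60.6, 85.0]
tcp_rot: [-0.554, 0.439, -0.44, 0.554]
wrist_force: [-3.0, -0.3, 6.1]
finger_gap: 14.9
```

```bash
python3 go.py
```

```text
t 6.5 pos [499.8  60.6  85. ] jaw yaw 13.17 tilt [ 0.001  0.    -1.   ] q6 1.46 gap 14.9 F [-3.  -0.3  6.1]
```

The upward force shows the bar on the notch floors. I'll release it and go straight up.

Emit:
step_arm(
  motion=[
    {"hand":-0.2,"linear":[0,0,0],"rot":[0,0,0]},
    {"hand":-0.2,"linear":[0,0,0],"rot":[0,0,0]},
    {"hand":-0.2,"linear":[0,0,0],"rot":[0,0,0]},
    {"hand":-0.2,"linear":[0,0,0],"rot":[0,0,0]},
    {"hand":-0.2,"linear":[0,-2,0],"rot":[0,0,0]},
    {"hand":-0.2,"linear":[0,-5,0],"rot":[0,0,0]},
    {"hand":-0.2,"linear":[0,-8,0],"rot":[0,0,0]},
    {"hand":-0.2,"linear":[0,-8.5,0],"rot":[0,0,0]},
    {"hand":-0.2,"linear":[0,-8.5,0],"rot":[0,0,0]},
  ],
)

```text
clock: 7.4
position: [500.6, 60.7, 169.9]
tcp_rot: [-0.553, 0.439, -0.44, 0.555]
wrist_force: [-0.4, 0.4, 0.1]
finger_gap: 34.0
```

```bash
python3 - <<'E'
from m import *
import subprocess
a=np.radians(13.2); ex=np.array([np.cos(a),np.sin(a)]); ey=np.array([-np.sin(a),np.cos(a)])
for n in('top','scene'):
    d=grab(n);P=pts(d);H,S,V=hsv(d)
    m=(H>14)&(H<30)&(S>120)&(V>90)&(P[...,2]>50)&(P[...,2]<105)&(np.hypot(P[...,0]-500,P[...,1]-60)<140)
    for b in blobs(d,m,P,10):
        z=np.nanmedian(P[b][:,2]); r=rect(d,b,66); o=np.array([500.3,60])
        print(n,b.sum(),'z',z.round(1),r,'jig dx,y',((r[:2]-o)@ex).round(1),((r[:2]-o)@ey).round(1))
    if n=='scene':
        u,v=map(int,proj(d,[540,60,50])); save(d['image'][v-60:v+60,u-75:u+75],'seated.png',5)
    o=(H>6)&(H<15)&(S>170)&(V>80)&(P[...,2]>40)&(np.hypot(P[...,0]-584,P[...,1]-8)<70)
    for b in blobs(d,o,P,4):
        Q=P[b]; print('post',len(Q),np.nanmean(Q[Q[:,2]>70],0).round(1),'rect@78',rect(d,b,78))
E
# push start: jig (-26,-66)
python3 -c "
import numpy as np
a=np.radians(13.2);R=np.array([[np.cos(a),-np.sin(a)],[np.sin(a),np.cos(a)]])
for p in [(-27,-66),(0,-70),(43,-58),(61,-58)]: print(p,(np.array([568.4,76])+R@p).round(1))"
python3 go.py 557.2 5.6 170 -76.8
```

```text
top 86 z 65.7 [517.2 -12.5 517.4 -12.   68.2  19.9 102.5] jig dx,y -0.1 -74.4
top 27 z 66.1 [477.  159.4 477.8 159.7  20.2  20.2 179.3] jig dx,y 0.0 102.1
post 25 [582.3   8.1  77.4] rect@78 [580.9   8.1 581.2   7.5  24.   16.8 178.6]
scene 112 z 65.1 [484.7 134.9 485.3 132.7  76.9  23.8 105.4] jig dx,y 1.9 76.5
scene 150 z 65.7 [518.3  -7.7 517.7  -5.9  86.7  24.5 103.4] jig dx,y 2.1 -70.0
post 47 [587.5   5.6  77.2] rect@78 [593.5   2.4 597.    1.4  38.2  16.5 154.3]
(-27, -66) [557.2   5.6]
(0, -70) [584.4   7.8]
(43, -58) [623.5  29.4]
(61, -58) [641.   33.5]
t 7.5 pos [499.   60.5 167.8] jaw yaw 13.17 tilt [-0.002 -0.    -1.   ] q6 1.46 gap 34.1 F [-0.1 -0.6 -0.3]
shift cm [ 6.67 -0.23  4.41] rot y deg 89.97
```

View pics/seated.png

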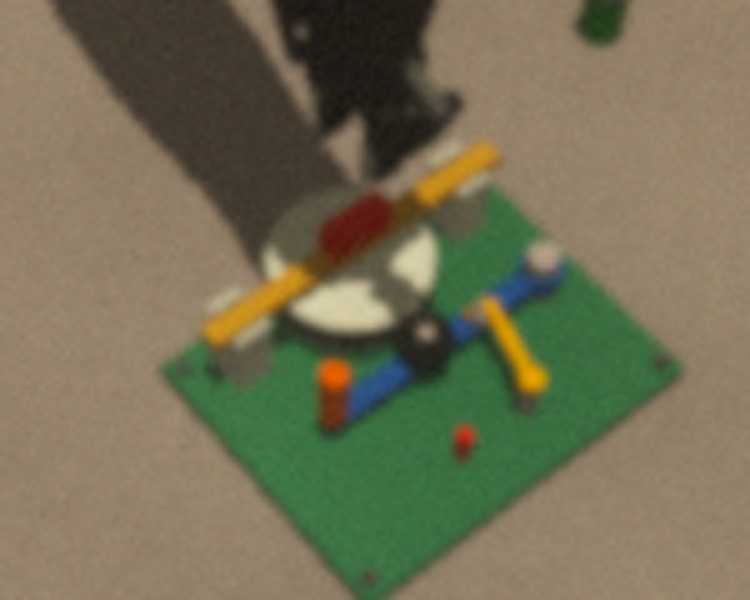

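The picture shows the bar lying in both supports' notches, with ends at (205,335) and (495,155), and the arm at rest with the post at (335,375). Bar top measures z≈65.7, so it is seated. Now I'll shut the fingers, turn the jaws along jig y and go above the gap.

Emit:
step_arm(
  motion=[
    {"hand":-1,"linear":[1,-0.2,0.5],"rot":[0,-8,0]},
    {"hand":-1,"linear":[3,-0.2,2],"rot":[0,-16,0]},
    {"hand":-1,"linear":[5,-0.2,3.3],"rot":[0,-24,0]},
    {"hand":-1,"linear":[6.7,-0.2,4.4],"rot":[0,-32,0]},
    {"hand":-1,"linear":[6.7,-0.2,4.4],"rot":[0,-40,0]},
    {"hand":-1,"linear":[6.7,-0.2,4.4],"rot":[0,-48,0]},
    {"hand":-1,"linear":[6.7,-0.2,4.4],"rot":[0,-56,0]},
    {"hand":-1,"linear":[6.7,-0.2,4.4],"rot":[0,-64,0]},
    {"hand":-1,"linear":[6.7,-0.2,4.4],"rot":[0,-72,0]},
    {"hand":-1,"linear":[6.7,-0.2,4.4],"rot":[0,-80,0]},
  ],
)

```text
clock: 8.5
position: [556.6, 5.4, 168.6]
tcp_rot: [-0.707, -0.02, 0.023, 0.707]
wrist_force: [0.1, 0.2, 0.9]
finger_gap: -0.2
```

Emit:
step_arm(
  motion=[
    {"hand":-1,"linear":[0,0,0],"rot":[0,-8,0]},
    {"hand":-1,"linear":[0,0,0],"rot":[0,-10,0]},
    {"hand":-1,"linear":[0,0,0],"rot":[0,-10,0]},
    {"hand":-1,"linear":[0,0,0],"rot":[0,-10,0]},
  ],
)

```text
clock: 8.9
position: [557.0, 5.4, 169.4]
tcp_rot: [-0.702, -0.08, 0.082, 0.703]
wrist_force: [-0.8, 0.1, -0.1]
finger_gap: -0.3
```

```bash
python3 go.py 557.2 5.6 58 103.2; python3 -c "
from h import *
d=grab('scene'); u,v=map(int,proj(d,[540,60,50])); save(d['image'][v-70:v+50,u-75:u+75],'pre.png',5)
print(proj(d,[557.2,5.6,41]))"
```

```text
t 8.9 pos [557.    5.4 169.4] jaw yaw 103.12 tilt [-0.003 -0.    -1.   ] q6 -0.22 gap -0.3 F [-0.8  0.1 -0.1]
shift cm [5.000e-02 1.114e+01 1.000e-02] rot y deg -0.08
(np.float64(262.666974687488), np.float64(200.48942190667975))
```

Emit:
step_arm(
  motion=[
    {"hand":-1,"linear":[0,3,0],"rot":[0,0,0]},
    {"hand":-1,"linear":[0,6,0],"rot":[0,0,0]},
    {"hand":-1,"linear":[0,8,0],"rot":[0,0,0]},
    {"hand":-1,"linear":[0,9,0],"rot":[0,0,0]},
    {"hand":-1,"linear":[0,9.5,0],"rot":[0,0,0]},
    {"hand":-1,"linear":[0,9.5,0],"rot":[0,0,0]},
  ],
)

```text
clock: 9.55
position: [557.8, 5.4, 75.7]
tcp_rot: [-0.702, -0.081, 0.081, 0.702]
wrist_force: [-1.1, -0.3, 1.4]
finger_gap: -0.1
```

Emit:
step_arm(
  motion=[
    {"hand":-1,"linear":[0,0.5,0],"rot":[0,0,0]},
    {"hand":-1,"linear":[0,1.0,0],"rot":[0,0,0]},
    {"hand":-1,"linear":[0,1.5,0],"rot":[0,0,0]},
    {"hand":-1,"linear":[0,1.5,0],"rot":[0,0,0]},
  ],
)

```text
clock: 9.95
position: [557.3, 5.4, 60.2]
tcp_rot: [-0.702, -0.081, 0.082, 0.702]
wrist_force: [-0.1, -0.4, -0.1]
finger_gap: -0.0
```

```bash
python3 go.py 623.5 29.4 58 103.2; python3 -c "
from h import *
d=grab('scene'); u,v=map(int,proj(d,[540,60,50])); save(d['image'][v-70:v+50,u-75:u+75],'pre2.png',5)"
```

```text
t 9.95 pos [557.3   5.4  60.2] jaw yaw 103.17 tilt [-0.001 -0.    -1.   ] q6 -0.22 gap -0.0 F [-0.1 -0.4 -0.1]
shift cm [6.99 0.21 0.83] rot y deg -0.03
```

View pics/pre2.png

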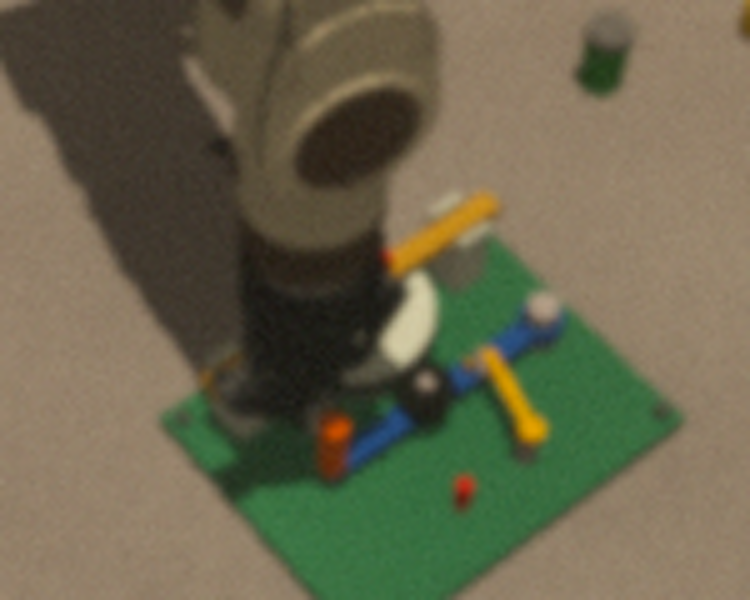

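The fingers are down on the drive-wheel side of the post, which is at (335,450), with no contact. The bar is still in place. Next is a slow push along jig +x.

Emit:
step_arm(
  motion=[
    {"hand":-1,"linear":[0.6,0,0],"rot":[0,0,0]},
    {"hand":-1,"linear":[1.2,0,0],"rot":[0,0,0]},
    {"hand":-1,"linear":[1.8,0.0,0.1],"rot":[0,0,0]},
    {"hand":-1,"linear":[2.4,0,0.2],"rot":[0,0,0]},
    {"hand":-1,"linear":[3.0,0,0.3],"rot":[0,0,0]},
    {"hand":-1,"linear":[3.6,0,0.4],"rot":[0,0,0]},
    {"hand":-1,"linear":[4.2,0,0.5],"rot":[0,0,0]},
    {"hand":-1,"linear":[4.8,0,0.6],"rot":[0,0,0]},
    {"hand":-1,"linear":[5.4,0,0.7],"rot":[0,0,0]},
    {"hand":-1,"linear":[6.0,0,0.8],"rot":[0,0,0]},
  ],
)

```text
clock: 11.0
position: [612.3, 25.4, 60.3]
tcp_rot: [0.703, 0.079, -0.083, -0.702]
wrist_force: [-8.9, -4.0, 5.2]
finger_gap: -0.0
```

Emit:
step_arm(
  motion=[
    {"hand":-1,"linear":[0.3,0,0],"rot":[0,0,0]},
    {"hand":-1,"linear":[0.6,0,0],"rot":[0,0,0]},
    {"hand":-1,"linear":[0.6,0,0],"rot":[0,0,0]},
    {"hand":-1,"linear":[0.6,0,0],"rot":[0,0,0]},
  ],
)

```text
clock: 11.4
position: [617.1, 27.9, 60.4]
tcp_rot: [0.702, 0.078, -0.084, -0.702]
wrist_force: [-10.2, -2.4, 6.0]
finger_gap: -0.0
```

```bash
python3 go.py 623.5 29.4 60 103.2
```

```text
t 11.4 pos [617.1  27.9  60.4] jaw yaw 103.16 tilt [-0.007 -0.001 -1.   ] q6 -0.18 gap -0.0 F [-10.2  -2.4   6. ]
shift cm [ 0.66  0.03 -0.  ] rot y deg -0.04
```

Emit:
step_arm(
  motion=[
    {"hand":-1,"linear":[0.3,0,0],"rot":[0,0,0]},
    {"hand":-1,"linear":[0.6,0,0],"rot":[0,0,0]},
    {"hand":-1,"linear":[0.6,0,0],"rot":[0,0,0]},
    {"hand":-1,"linear":[0.6,0,0],"rot":[0,0,0]},
  ],
)

```text
clock: 11.8
position: [621.4, 30.2, 60.1]
tcp_rot: [-0.702, -0.078, 0.085, 0.703]
wrist_force: [-13.5, 0.9, 7.2]
finger_gap: -0.1
```

```bash
python3 go.py 623.5 29.4 60 103.2
```

```text
t 11.8 pos [621.4  30.2  60.1] jaw yaw 103.21 tilt [-0.01   0.001 -1.   ] q6 -0.18 gap -0.1 F [-13.5   0.9   7.2]
shift cm [ 0.19  0.01 -0.13] rot y deg 0.01
```

Emit:
step_arm(
  motion=[
    {"hand":-1,"linear":[0.2,0,0],"rot":[0,0,0]},
    {"hand":-1,"linear":[0.4,0,0],"rot":[0,0,0]},
    {"hand":-1,"linear":[0.4,0,0],"rot":[0,0,0]},
    {"hand":-1,"linear":[0.4,0,0],"rot":[0,0,0]},
  ],
)

```text
clock: 12.2
position: [621.5, 30.2, 60.0]
tcp_rot: [-0.702, -0.075, 0.087, 0.703]
wrist_force: [-22.3, -1.3, 15.3]
finger_gap: -0.2
```

```bash
python3 go.py 623.5 29.4 60 103.2
python3 - <<'E'
from m import *
a=np.radians(13.2); ex=np.array([np.cos(a),np.sin(a)]); ey=np.array([-np.sin(a),np.cos(a)])
J=lambda p:np.round([(np.array(p[:2])-[568.4,76])@ex,(np.array(p[:2])-[568.4,76])@ey],1)
ims=[]
for n in('scene','top'):
    d=grab(n);P=pts(d);H,S,V=hsv(d); near=np.hypot(P[...,0]-568,P[...,1]-76)<170
    for nm,m,h in [('post',(H>4)&(H<15)&(S>170)&(V>60)&(P[...,2]>30),78),('yellow',(H>14)&(H<30)&(S>120)&(V>90)&(P[...,2]>25),47),('blue',(H>100)&(H<125)&(S>120),30)]:
        for b in blobs(d,m&near,P,6):
            z=np.nanmedian(P[b][:,2]); r=rect(d,b,h if nm!='yellow' else z); print(n,nm,b.sum(),'z',z.round(1),'jig',J(r),'pts jig',J(np.nanmean(P[b],0)),'len',r[4:6],'ang-jig',(r[6]-13.2).round(1))
    u,v=map(int,proj(d,[560,60,50])); ims.append(cv2.resize(d['image'][v-60:v+60,u-45:u+45],(400,533),interpolation=cv2.INTER_CUBIC))
save(np.hstack(ims),'back.png')
E
```

```text
t 12.2 pos [621.5  30.2  60. ] jaw yaw 103.18 tilt [-0.018 -0.001 -1.   ] q6 -0.18 gap -0.2 F [-22.3  -1.3  15.3]
shift cm [ 0.17 -0.01 -0.13] rot y deg -0.02
scene post 17 z 75.6 jig [-65.7 -18.9] pts jig [-65.9 -18.5] len [20.9 14.3] ang-jig 140.7
scene post 60 z 71.8 jig [ 68.8 -67.7] pts jig [ 64.6 -63.3] len [39.8 16.1] ang-jig 139.7
scene yellow 69 z 65.2 jig [-69.5 -91.7] pts jig [-69.7 -91.7] len [40.1 23.4] ang-jig 96.2
scene yellow 64 z 45.3 jig [46.4 32.3] pts jig [48.4 29.8] len [55.8 18.9] ang-jig 161.8
scene blue 44 z 29.9 jig [10.3 71.3] pts jig [10.3 71.3] len [33.3 18.9] ang-jig 109.4
top yellow 53 z 47.5 jig [35.  36.3] pts jig [33.3 35.9] len [67.2 13.6] ang-jig 166.0
top yellow 6 z 67.2 jig [ -69.9 -104.1] pts jig [-90.8 -96.6] len [13.5  6.5] ang-jig 165.1
top yellow 70 z 66.8 jig [-69.8  84.2] pts jig [-73.5  83. ] len [57.8 19.4] ang-jig 90.6
top blue 54 z 30.2 jig [ 7.1 72.6] pts jig [ 6.8 72.9] len [62.3 20.2] ang-jig 120.9
```

View pics/back.png

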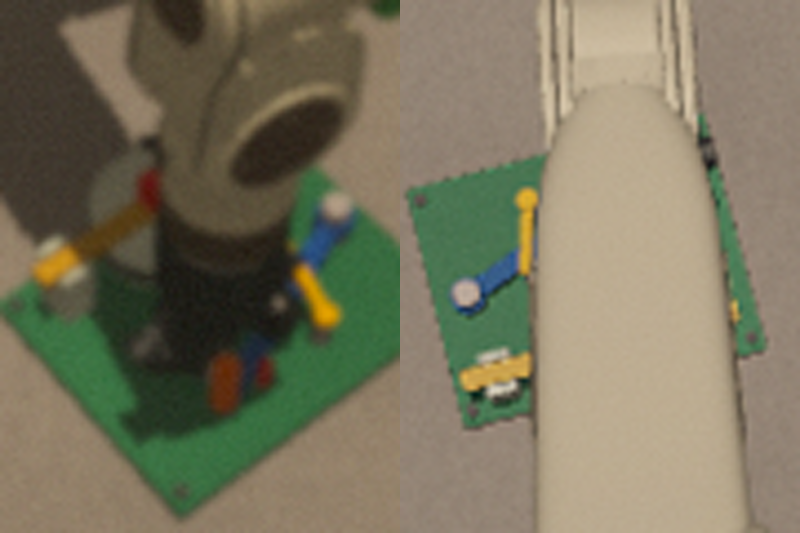

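The arm has stalled at the stop: the TCP did not advance and the force jumped to 22 N. The post is beside the red pin at left picture (225,380) and (265,370). The pawl's direction is the same as at rest (166.0° vs 165.9°), so it is down. I'll ease the push slightly and check that it holds still.

Emit:
step_arm(
  motion=[
    {"hand":-1,"linear":[-0.15,0,0],"rot":[0,0,0]},
    {"hand":-1,"linear":[-0.15,0,0],"rot":[0,0,0]},
    {"hand":-1,"linear":[-0.15,0,0],"rot":[0,0,0]},
    {"hand":-1,"linear":[-0.15,0,0],"rot":[0,0,0]},
    {"hand":-1,"linear":[-0.15,0,0],"rot":[0,0,0]},
    {"hand":-1,"linear":[-0.15,0,0],"rot":[0,0,0]},
    {"hand":-1,"linear":[-0.15,0,0],"rot":[0,0,0]},
    {"hand":-1,"linear":[-0.15,0,0],"rot":[0,0,0]},
  ],
)

```text
clock: 13.1
position: [621.5, 30.3, 60.0]
tcp_rot: [-0.702, -0.076, 0.086, 0.703]
wrist_force: [-20.6, -0.5, 11.5]
finger_gap: -0.1
```

```bash
python3 go.py
python3 - <<'E'
from m import *
a=np.radians(13.2); ex=np.array([np.cos(a),np.sin(a)]); ey=np.array([-np.sin(a),np.cos(a)])
J=lambda p:np.round([(np.array(p[:2])-[568.4,76])@ex,(np.array(p[:2])-[568.4,76])@ey],1)
d=grab('scene');P=pts(d);H,S,V=hsv(d)
m=(H>4)&(H<15)&(S>170)&(V>60)&(P[...,2]>60)&(np.hypot(P[...,0]-640,P[...,1]-33)<60)
for b in blobs(d,m,P,6):
    Q=P[b]; print('post top',J(np.nanmean(Q[Q[:,2]>74],0)),(Q[:,2]>74).sum())
E
python3 go.py
```

```text
t 13.1 pos [621.5  30.3  60. ] jaw yaw 103.19 tilt [-0.015 -0.    -1.   ] q6 -0.18 gap -0.1 F [-20.6  -0.5  11.5]
post top [ 62.3 -60.7] 29
t 13.15 pos [621.5  30.3  60. ] jaw yaw 103.19 tilt [-0.015 -0.    -1.   ] q6 -0.18 gap 0.1 F [-19.   -1.7  12. ]
```

```bash
python3 -c "
from station import *
print(finish_job())"
```

```text
the job is handed in; nothing more can be done
None
```

I set the long brass bar into both notches while gripping it, let go, then pushed the orange post back to the stop with shut fingers. I handed the job in at about 13 s while still holding it there; the hand-in reports no verdict.

**Last checks**
- **Bar:** After release its top was at z ≈ 65.7 mm, against 66 mm when seated. It stayed there through the push. The two cameras put it 0 and +2 mm across the notch; I put the difference down to calibration and to the bar's side face showing in one view.
- **Tensioner:** The post measured about (60, −58) mm in the jig's frame after correcting for the camera's offset, which is about 0.37 rad. The tool stopped advancing and the push force rose to about 20 N, so the arm is against its stop.
- **Pawl:** Its direction was 166.0°, against 165.9° at rest, so it is down.
- **Upward wrist force:** There was also about 12 N upward on the wrist during the final push. I did not find the cause.
- **Bystanders:** I did not measure them again at the end; nothing was moved near them.

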